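# Set the clamp on the trimming jig to a sliding fit

### The job

Lay the aluminium straightedge flat on the trimming jig's bed, flush along the steel fence and under the clamp pad. Screw the black star knob down until the clamp seats on the straightedge, then back it off a quarter turn, so that the straightedge can still be slid along the fence to its mark. Finish still gripping the knob at that setting, ready to nip it up, with the straightedge still flush and the other things on the bench left where they are.

Things in the scene. Friction and masses are not known exactly. Their poses are not given: they have to be found in the camera images.
- jig: trimming jig fixed to the bench: bed 190 (x) x 300 (y) x 12 mm, green cutting mat on its -x part (x -95 to +25 mm), steel fence and blue clamp bracket on its +x part. Origin: middle of the bed's underside, on the bench top; z up, x from the mat to the fence, y along the fence
- fence_mid (a point): middle of the foot of the fence's front face, at x = +25, y = 0, z = 12 mm of the jig. The fence is a steel strip 260 mm long along the jig's y, 22 mm wide, 7 mm high; its flat face looks to the jig's -x. A flush straightedge has its middle line 20 mm in front of it (jig x = +5 mm)
- clamp_arm (a point): top of the blue clamp arm on the screw's axis, at x = +5, y = +95, z = 50 mm of the jig. The arm is 36 mm wide and reaches from behind the fence out over the bed to jig x = -13 mm; its underside is 34.5 mm above the bench. The straightedge is slid in under it along the jig's +x from the open mat
- straightedge: loose aluminium straightedge, 40 (x) x 260 (y) x 8 mm, 0.25 to 0.42 kg, taking 1 to 6 N to slide on the bed, the same either way round, lying flat. Origin: middle of its underside. A black grip bar 16 (x) x 44 (y) mm stands on its middle, from 8 to 34 mm above its underside; lift it by this
- clamp_screw: clamp screw with a swivel pad of 16 mm diameter at its foot that does not turn. Origin: centre of the pad's underside; it rises and sinks with the knob, 8 mm a turn, and presses on the straightedge (20 mm above the bench top) when the knob is at 0
- star_grip: black star knob on top of the clamp screw, 36 mm across, 27 mm high, widest over its upper half, with a white index line on its top from the centre towards its own +x. Origin: centre of its underside; z up; it turns with the screw
- knob_grip (a point): point on the knob's axis 15 mm above its underside, where to grip it from above; it stands 72 mm above the bench top when the knob is at 0 (22 mm above the clamp arm) and higher by 8 mm for each turn backed off
- clamp_knob (a joint): turn of the star knob in rad: 0 where the screw seats (firm stop), growing anticlockwise seen from above (backing off); turn it clockwise to seat it. It starts 2.1 to 2.75 rad backed off, so the pad is then some 3 mm clear of a straightedge under it; it can be backed off to 4.2. Light even friction of 0.06 N m; it stays where it is left
- scissors: scissors, 206 x 84 x 11 mm, lying on the bench; leave them. Origin: middle of the underside
- marker: marker pen, 130 mm long, 18 mm thick, lying on the bench; leave it. Origin: middle of the underside
- wrench: small steel spanner, 136 x 28 x 9 mm, lying on the bench; leave it. Origin: middle of the underside

How it is judged:
By the outcome, as a careful person would: the job done as asked, in the order asked, and still so for the second after the job is handed in, while the arm keeps its last pose, push and grip.
It also fails if it takes over 72 s, if anything falls off the work surface, if the arm or the gripper's body presses on something with over 40 N, if the wrist force passes 120 N, or if a joint passes its speed limit or range.

### The arm

A 7-joint arm with a two-finger parallel gripper is mounted at the origin on a cart in front of the work surface, level with it; the furniture and walls round the work are solid. World frame = base frame: x ahead of the robot, y to its left, z up, the work surface at z = 0. Lengths are in m, angles in rad, forces in N, time in s.
With the tool pointing down it reaches from about 0.35 to 0.9 m from the base axis. Payload 8.1 kg.
Tool frame: the origin (TCP) lies midway between the tips of the shut fingers; the grasp point (between the pads) lies 19 mm behind it (arm.hold_point_z is the z of the grasp point in the tool frame, in m); z points along the fingers, y is the line along which they close (so a half turn about z gives the same grasp; the last joint's range is limited). The gripper opens to 92 mm and grips with 3 to 60 N. Pads are 19 mm wide; open, the fingers measure 130 mm over their backs; the gripper's body (75 mm by 190 mm) begins 47 mm behind the grasp point.
Start: joints at [-1.368, 0.434, 0.025, 1.573, -0.012, 1.134, -0.075], TCP at [0.188, 0.596, 0.227] pointing down, gripper open.
Joint ranges: [-2.62, 2.62], [-0.44, 2.09], [-1.27, 1.32], [0.08, 2.57], [-1.32, 4.46], [0.12, 2], [-2.74, 2.74]. Speed limits (rad/s): [2.22, 2.22, 3.01, 3.01, 3.14, 3.14, 3.14].

### API

Orientations are given as a rotation vector (axis times angle).
In Python, from cell import arm, get_image, camera_params, job gives the robot as it stands.
- The arm moves only by the tool send_rows, never from a script. Its argument "deltas" is a list of rows, each a list of 3 entries, a list of its own where there are three numbers: the shift along the world's x, y, z in m, then the turn, a rotation vector about the world's x, y, z in rad, then the finger opening in m, from 0 to 0.0918. In form: [[[tx, ty, tz], [ax, ay, az], gripper], ...]. A call has exactly 10 rows; each row shifts and turns the commanded pose from where the row before left it; what a row does not reach is not made up. A row lasts 1/10 s, in which the tool goes at most 50 mm and 8.59 degrees, less where a joint would pass 70% of its speed; a pose out of reach is approached as far as the arm can. A call with a gripper value outside its range is refused whole. The fingers move at their own pace and stop on an object; "force" is the grip in N (left out, the last holds). Time passes only in rows, so rows that do not move let the fingers close, or fill a call up. It gives the time, the measured TCP pose, the force and the opening at its end, in the units of the state.
- arm.observe(): the state, without advancing time (a new reading comes with each control period).
- get_image(name): name is "side" or "top"; returns the picture (480x640x3 uint8, red, green, blue); there is no depth.
- camera_params(name): a dict with "fov_y" (degrees; the focal length in pixels is half the picture's height over the tangent of half this angle, whatever the lens; pixels are square), "cx", "cy" (the principal point, pixels), "rvec" (rotation vector, rad) and "tvec" (3), from world to camera coordinates, as OpenCV has them. Camera axes: x right, y down, z forward; pixel columns grow to the right and rows downward; lengths in m; the calibration is good to about 2 mm. A picture is of the moment at which its call begins. camera_params takes no time and is no camera call.
- job.sign_off(): hands the job in, once; it reports no verdict.
The state is a dict: "clock": time; "joints": joint angles; "dq": joint speeds; "joint_efforts": joint torques, N m; "position": TCP position; "ee_rot": TCP orientation; "force": force on the tool from outside, world axes, zero at the start; "ft_torque": the same for the moment, N m; "width": opening from 0.0 (shut) to 1.0 (fully open).
Only numpy, scipy, OpenCV 4.12 (cv2) and the standard library are available. Lean on these libraries where they do the work, as an engineer would, in place of code of your own. Each camera call takes 0.05 s, during which the arm holds its last target. There are 200 camera calls.

## Working session

There is one attempt and no reset: what is moved stays moved. The work goes in short steps, Python scripts to look and compute and a tool call to move; the robot and the scene stay as the last step left them, time stands still between calls to the robot, and variables do not carry over. Pictures are saved under pics/ and viewed, on a budget of 10 in all, crops included, one or two more only if the job needs it, and the job is handed in when it is done.

Besides the shell and the picture viewer there is one more tool, called after "Request:" as name([rows], argument=value, ...), one row to a line, values as JSON. send_rows: Moves the arm, as the interface text tells. Its arguments: {"type":"object","properties":{"deltas":{"type":"array","items":{"type":"array"}},"force":{"type":"number"}},"required":["deltas"]}

```bash
mkdir -p pics; cat > h.py <<'E'
import numpy as np, cv2
from cell import arm,get_image,camera_params,job
def K(n):
    p=camera_params(n); f=240/np.tan(np.radians(p['fov_y'])/2)
    return np.array([[f,0,p['cx']],[0,f,p['cy']],[0,0,1]]),np.array(p['rvec'],float),np.array(p['tvec'],float)
def px2w(n,u,v,z):
    k,r,t=K(n); R=cv2.Rodrigues(r)[0]; d=R.T@np.linalg.inv(k)@np.array([u,v,1.]); c=-R.T@t
    return c+d*(z-c[2])/d[2]
def w2px(n,P):
    k,r,t=K(n); return cv2.projectPoints(np.array(P,float).reshape(-1,1,3),r,t,k,None)[0].reshape(-1,2)
def snap(n,f,crop=None,s=1):
    i=get_image(n)
    if crop: x,y,w,h=crop; i=i[y:y+h,x:x+w]
    i=cv2.resize(i,None,fx=s,fy=s,interpolation=cv2.INTER_CUBIC)
    cv2.imwrite('pics/'+f,i[...,::-1])
E
python3 - <<'E'
from h import *
snap('top','top0.png',s=1.25); snap('side','side0.png',s=1.25)
for n in('top','side'): print(camera_params(n))
print(arm.observe(),arm.hold_point_z)
E
```

```text
{'fov_y': 56.4463313077234, 'cx': 327.40454109386684, 'cy': 234.9312497852068, 'rvec': array([ 2.16162631, -2.17982523,  0.0789602 ]), 'tvec': array([0.00595918, 0.51747125, 1.06255926])}
{'fov_y': 52.595498280502554, 'cx': 317.00330331393593, 'cy': 236.77484180265267, 'rvec': array([ 2.55732343,  0.24968137, -0.09221304]), 'tvec': array([-0.50188009, -0.07288233,  1.19366995])}
{'clock': 0.1, 'joints': array([-1.36761449,  0.43516407,  0.02495798,  1.57399206, -0.01158809,
        1.13398967, -0.07510009]), 'dq': array([-1.67785850e-03, -2.67769270e-03, -8.09598500e-04, -3.20639290e-03,
        1.45791567e-03, -8.75477991e-05,  1.10979453e-03]), 'joint_efforts': array([ 3.20410756e-03, -6.69122458e+01,  9.87996832e-01, -3.15143681e+01,
       -6.05329173e-02,  3.75720905e-02,  7.07504796e-05]), 'position': array([0.18805896, 0.59556452, 0.22602201]), 'ee_rot': array([-4.78517069e-01, -3.10485169e+00,  2.20851375e-03]), 'force': array([0.09184387, 0.532351  , 0.00680448]), 'ft_torque': array([ 0.03228965, -0.0140543 ,  0.02007019]), 'width': 0.9968766677701718} -0.0188
```

View pics/top0.png

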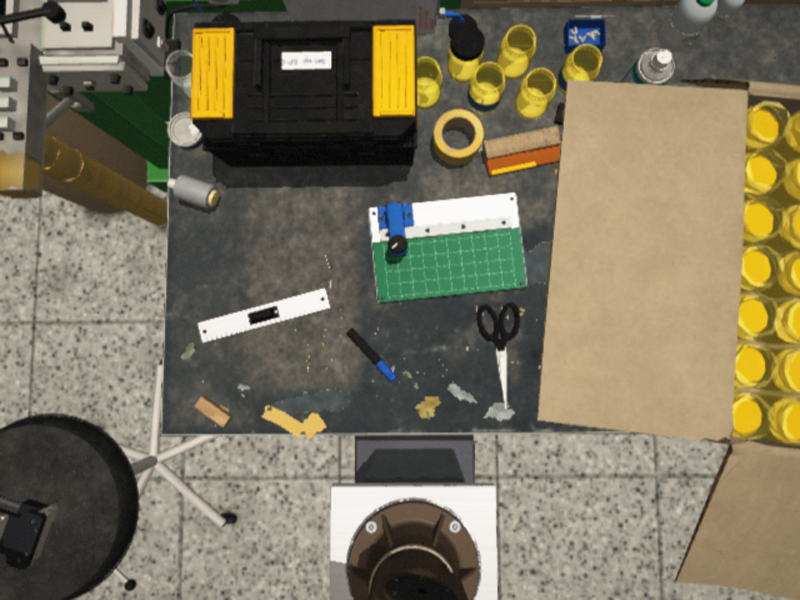

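View pics/side0.png

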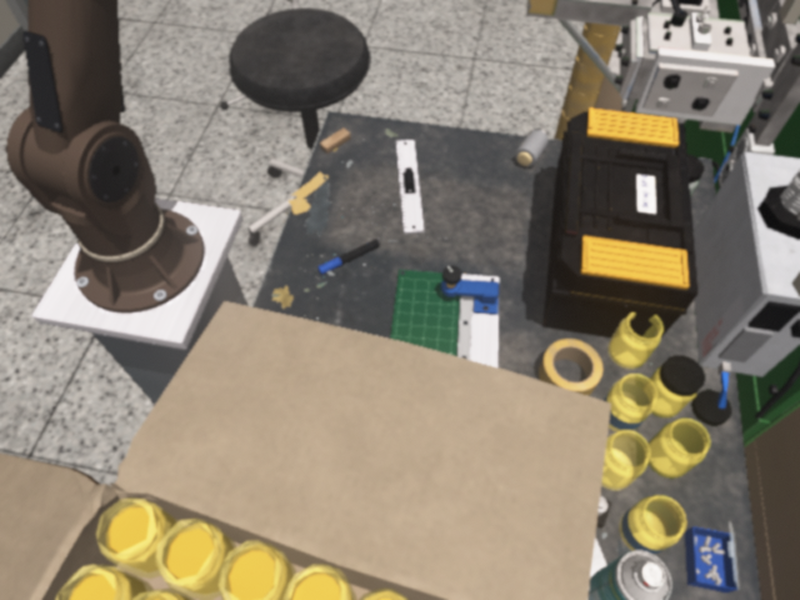

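The top view shows the straightedge at about (263,315) of the 800x600 view, grip bar at its middle. The jig is at (450,250) with its knob at (397,244). The marker is at (372,355) and the scissors at (500,345). The side view shows the jig partly hidden by the box. I'll enlarge next.

```bash
python3 - <<'E'
from h import *
i=get_image('top')
a=cv2.resize(i[225:280,150:270],None,fx=6.6,fy=6.6,interpolation=cv2.INTER_CUBIC)  # 792x363
b=cv2.resize(i[145:250,285:430],None,fx=5.5,fy=5.5,interpolation=cv2.INTER_CUBIC) # 797x577
cv2.imwrite('pics/a.png',a[...,::-1]);cv2.imwrite('pics/b.png',b[...,::-1])
E
```

```text
(no output)
```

View pics/a.png

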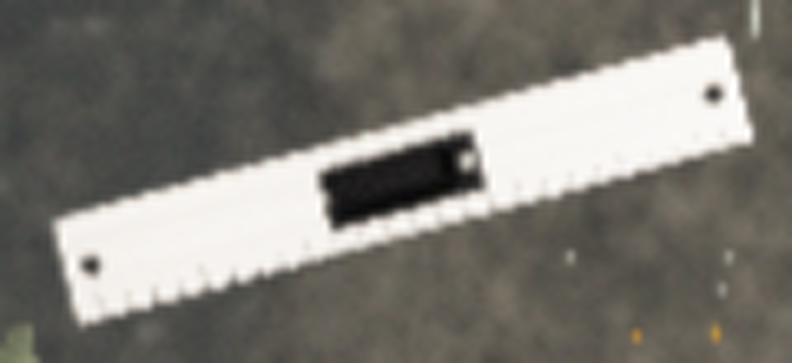

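View pics/b.png

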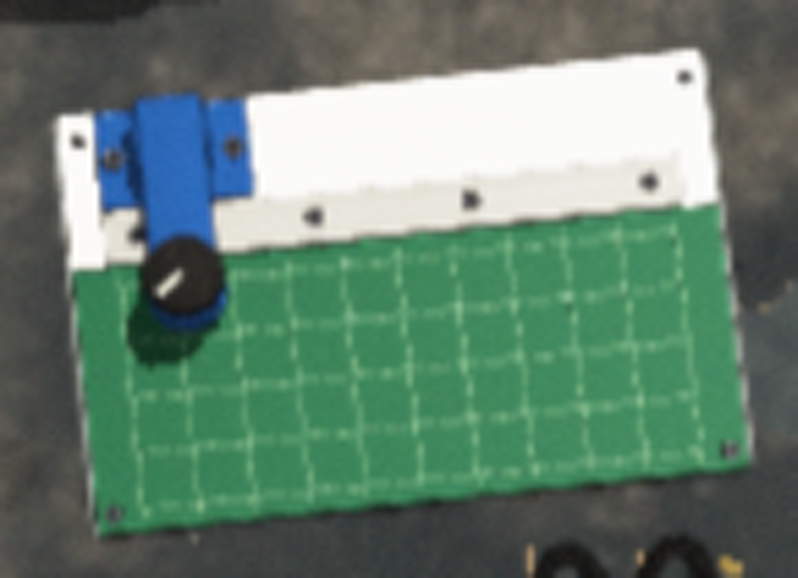

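The straightedge corners in crop a are (53,219), (725,36), (754,141), (82,325). The jig bed corners in crop b are (57,115), (702,48), (752,462), (97,535). The knob is at (182,276), its index line pointing to (158,296), and the fence front face runs from about (105,265) to (685,207).

```bash
cat > m.py <<'E'
from h import *
def fit(px,off,s,z,model):
    W=np.array([px2w('top',(u+.5)/s-.5+off[0],(v+.5)/s-.5+off[1],z)[:2] for u,v in px]); M=np.array(model)
    mc,wc=M.mean(0),W.mean(0); A=(M-mc); B=(W-wc)
    th=np.arctan2((A[:,0]*B[:,1]-A[:,1]*B[:,0]).sum(),(A*B).sum())
    R=np.array([[np.cos(th),-np.sin(th)],[np.sin(th),np.cos(th)]]); t=wc-R@mc
    print('scale',np.linalg.norm(B)/np.linalg.norm(A),'res mm',((A@R.T+wc-W)*1000).round(1).tolist())
    return t,th,R
if __name__=='__main__':
    t,th,R=fit([(53,219),(725,36),(754,141),(82,325)],(150,225),6.6,.008,[(.02,.13),(.02,-.13),(-.02,-.13),(-.02,.13)])
    print('SE',t,th)
    t,th,R=fit([(57,115),(702,48),(752,462),(97,535)],(285,145),5.5,.012,[(.095,.15),(.095,-.15),(-.095,-.15),(-.095,.15)])
    print('JIG',t,th)
    for n,p in dict(se=(.005,0),knob=(.005,.095),arm_tip=(-.013,.095)).items(): print(n,t+R@p)
    for u,v in[(105,265),(685,207)]: print('fence f',R.T@(px2w('top',(u+.5)/5.5-.5+285,(v+.5)/5.5-.5+145,.014)[:2]-t))
    k=px2w('top',182.5/5.5-.5+285,276.5/5.5-.5+145,.087); print('knob top',k, R.T@(k[:2]-t))
    a=px2w('top',158.5/5.5-.5+285,296.5/5.5-.5+145,.087); d=(a-k)[:2]; print('index rel jig',np.arctan2(d[1],d[0])-th, np.arctan2(d[1],d[0]))
    print(w2px('side',[*(t+R@(.005,.095)),.087]))
E
python3 m.py
```

```text
scale 0.9967574273285259 res mm [[-0.6, -0.3], [-0.2, -0.9], [0.6, -0.1], [0.2, 1.3]]
SE [0.47954141 0.2890299 ] 0.2594368562185348
scale 0.9832027472991228 res mm [[-0.8, 3.9], [0.7, -3.2], [-0.5, -3.9], [0.5, 3.1]]
JIG [ 0.61149787 -0.07345055] 0.09665634979370794
se [ 0.61647453 -0.07296802]
knob [0.60730647 0.02158856]
arm_tip [0.58939049 0.01985145]
fence f [0.02441973 0.13115408]
fence f [ 0.02281545 -0.13002893]
knob top [0.60480428 0.02240096 0.087     ] [0.00258789 0.09605009]
index rel jig 2.165899229049121 2.262555578842829
[[361.22160168 217.67690834]]
```

Request:
send_rows([
  [[0.029, -0.031, 0], [0, 0, -0.1], 0.06],
  [[0.029, -0.031, 0], [0, 0, -0.1], 0.06],
  [[0.029, -0.031, 0], [0, 0, -0.1], 0.06],
  [[0.029, -0.031, -0.01], [0, 0, -0.1], 0.06],
  [[0.029, -0.031, -0.01], [0, 0, -0.1], 0.06],
  [[0.029, -0.031, -0.02], [0, 0, -0.1], 0.06],
  [[0.029, -0.031, -0.02], [0, 0, -0.1], 0.06],
  [[0.029, -0.031, -0.02], [0, 0, -0.1], 0.06],
  [[0.03, -0.029, -0.02], [0, 0, -0.1], 0.06],
  [[0.03, -0.0295, -0.02], [0, 0, -0.106], 0.06],
])

```text
clock: 1.15
position: [0.4811, 0.2883, 0.106]
ee_rot: [1.921, 2.486, 0.0]
force: [0.8, 0.8, -1.1]
width: 0.656
```

Request:
send_rows([
  [[-0.0015, 0.0007, -0.02], [0, 0, 0.004], 0.04],
  [[0, 0, -0.02], [0, 0, 0], 0.04],
  [[0, 0, -0.02], [0, 0, 0], 0.04],
  [[0, 0, -0.015], [0, 0, 0], 0.04],
  [[0, 0, -0.01], [0, 0, 0], 0.04],
  [[0, 0, -0.007], [0, 0, 0], 0.04],
  [[0, 0, -0.003], [0, 0, 0], 0.04],
  [[0, 0, 0], [0, 0, 0], 0.04],
  [[0, 0, 0], [0, 0, 0], 0.005],
  [[0, 0, 0], [0, 0, 0], 0.005],
], force=30)

```text
clock: 2.15
position: [0.479, 0.2905, 0.0123]
ee_rot: [1.911, 2.493, 0.001]
force: [1.3, -0.4, 0.1]
width: 0.313
```

Request:
send_rows([
  [[0, 0, 0], [0, 0, 0], 0.005],
  [[0, 0, 0], [0, 0, 0], 0.005],
  [[0, 0, 0], [0, 0, 0], 0.005],
  [[0, 0, 0], [0, 0, 0], 0.005],
  [[0, 0, 0.005], [0, 0, 0], 0.005],
  [[0, 0, 0.015], [0, 0, 0], 0.005],
  [[0, 0, 0.03], [0, 0, 0], 0.005],
  [[0, 0, 0.03], [0, 0, 0], 0.005],
  [[0, 0, 0.03], [0, 0, 0], 0.005],
  [[0, 0, 0.02], [0, 0, 0], 0.005],
])

```text
clock: 3.15
position: [0.4786, 0.2901, 0.1435]
ee_rot: [1.911, 2.493, 0.001]
force: [0.7, -0.5, -2.2]
width: 0.172
```

Request:
send_rows([
  [[0.008, -0.02, 0.005], [0, 0, -0.0166], 0.005],
  [[0.008, -0.038, 0.005], [0, 0, -0.0166], 0.005],
  [[0.008, -0.04, 0], [0, 0, -0.0166], 0.005],
  [[0.008, -0.04, 0], [0, 0, -0.0166], 0.005],
  [[0.008, -0.04, 0], [0, 0, -0.0166], 0.005],
  [[0.008, -0.04, 0], [0, 0, -0.0166], 0.005],
  [[0.008, -0.04, 0], [0, 0, -0.0166], 0.005],
  [[0.008, -0.04, 0], [0, 0, -0.0166], 0.005],
  [[0.008, -0.04, 0], [0, 0, -0.0166], 0.005],
  [[0.0096, -0.0304, 0], [0, 0, -0.0166], 0.005],
])

```text
clock: 4.15
position: [0.5589, -0.082, 0.1512]
ee_rot: [-2.115, -2.322, 0.003]
force: [-0.3, 0.9, -2.4]
width: 0.173
```

Request:
send_rows([
  [[0, 0, -0.005], [0, 0, 0], 0.005],
  [[0, 0, -0.02], [0, 0, 0], 0.005],
  [[0, 0, -0.02], [0, 0, 0], 0.005],
  [[0, 0, -0.02], [0, 0, 0], 0.005],
  [[0, 0, -0.02], [0, 0, 0], 0.005],
  [[0, 0, -0.01], [0, 0, 0], 0.005],
  [[0, 0, 0], [0, 0, 0], 0.005],
  [[0, 0, 0], [0, 0, 0], 0.005],
  [[0, 0, 0], [0, 0, 0], 0.005],
  [[0, 0, 0], [0, 0, 0], 0.005],
])

```text
clock: 5.15
position: [0.5609, -0.0782, 0.0576]
ee_rot: [2.11, 2.326, 0.002]
force: [1.0, 0.1, -2.9]
width: 0.17
```

```bash
python3 - <<'E'
from h import *
a=cv2.resize(get_image('top')[145:270,270:440],None,fx=4.5,fy=4.5,interpolation=cv2.INTER_CUBIC)
cv2.imwrite('pics/c.png',a[...,::-1]); s=arm.observe(); print(s['position'],s['ee_rot'],s['force'],s['joints'])
E
```

```text
[ 0.5607748  -0.07819117  0.05751126] [2.11050835e+00 2.32577931e+00 1.49904972e-03] [ 7.19262486e-01  1.42911904e-04 -2.68857317e+00] [-0.23269421  0.55733598  0.39131873  1.92025576 -0.31068102  0.72151964
  0.4373706 ]
```

View pics/c.png

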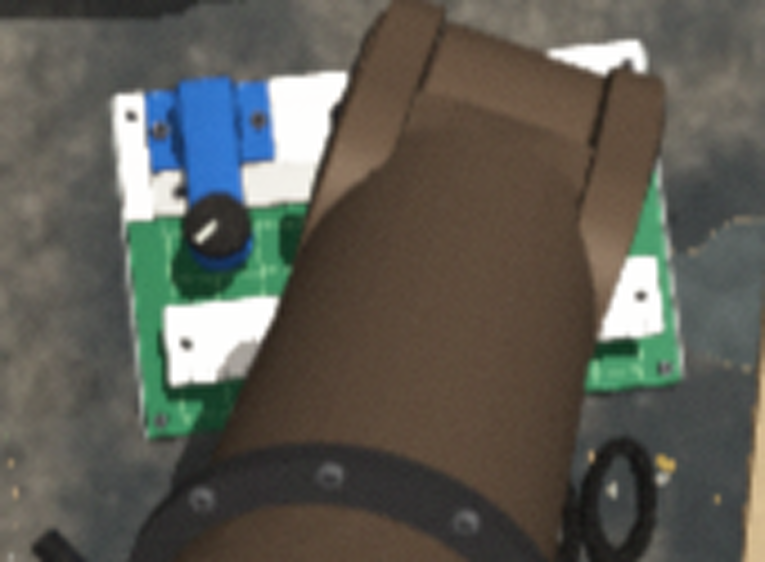

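The straightedge hangs over the mat, with its ends at (163,312)–(173,387) and (655,257)–(662,333). It is parallel to the fence within about 0.5° and clear of the clamp arm, so I'm lowering it.

Request:
send_rows([
  [[0, 0, -0.01], [0, 0, 0], 0.005],
  [[0, 0, -0.01], [0, 0, 0], 0.005],
  [[0, 0, -0.007], [0, 0, 0], 0.005],
  [[0, 0, -0.003], [0, 0, 0], 0.005],
  [[0, 0, -0.001], [0, 0, 0], 0.005],
  [[0, 0, -0.001], [0, 0, 0], 0.005],
  [[0, 0, -0.001], [0, 0, 0], 0.005],
  [[0, 0, 0], [0, 0, 0], 0.005],
  [[0, 0, 0], [0, 0, 0], 0.005],
  [[0, 0, 0], [0, 0, 0], 0.005],
])

```text
clock: 6.2
position: [0.5605, -0.0783, 0.0242]
ee_rot: [2.111, 2.326, 0.001]
force: [-2.7, 1.2, 4.1]
width: 0.173
```

Request:
send_rows([
  [[0.004, 0.0004, 0.0003], [0, 0, 0], 0.005],
  [[0.006, 0.0006, 0], [0, 0, 0], 0.005],
  [[0.006, 0.0006, 0], [0, 0, 0], 0.005],
  [[0.006, 0.0006, 0], [0, 0, 0], 0.005],
  [[0.006, 0.0006, 0], [0, 0, 0], 0.005],
  [[0.006, 0.0006, 0], [0, 0, 0], 0.005],
  [[0.006, 0.0006, 0], [0, 0, 0], 0.005],
  [[0.005, 0.0005, 0], [0, 0, 0], 0.005],
  [[0.003, 0.0003, 0], [0, 0, 0], 0.005],
  [[0.001, 0.0001, 0], [0, 0, 0], 0.005],
])

```text
clock: 7.2
position: [0.6097, -0.0733, 0.0242]
ee_rot: [-2.111, -2.327, 0.0]
force: [-5.9, -0.2, 8.5]
width: 0.173
```

Request:
send_rows([
  [[0.001, 0.0001, 0], [0, 0, 0], 0.005],
  [[0.001, 0.0001, 0], [0, 0, 0], 0.005],
  [[0.0005, 0.0001, 0], [0, 0, 0], 0.005],
  [[0.0005, 0, 0], [0, 0, 0], 0.005],
  [[0, 0, 0], [0, 0, 0], 0.005],
  [[0, 0, 0], [0, 0, 0], 0.005],
  [[0, 0, 0], [0, 0, 0], 0.005],
  [[0, 0, 0], [0, 0, 0], 0.005],
  [[0, 0, 0], [0, 0, 0], 0.005],
  [[0, 0, 0], [0, 0, 0], 0.005],
])

```text
clock: 8.2
position: [0.6125, -0.0731, 0.0242]
ee_rot: [-2.111, -2.326, 0.0]
force: [-4.5, -0.4, 7.2]
width: 0.17
```

Request:
send_rows([
  [[0.0005, 0, 0], [0, 0, 0], 0.005],
  [[0.0005, 0.0001, 0], [0, 0, 0], 0.005],
  [[0.0005, 0, 0], [0, 0, 0], 0.005],
  [[0.0005, 0.0001, 0], [0, 0, 0], 0.005],
  [[0, 0, 0], [0, 0, 0], 0.005],
  [[0, 0, 0], [0, 0, 0], 0.005],
  [[0, 0, 0], [0, 0, 0], 0.005],
  [[0, 0, 0], [0, 0, 0], 0.005],
  [[0, 0, 0], [0, 0, 0], 0.005],
  [[0, 0, 0], [0, 0, 0], 0.005],
])

```text
clock: 9.2
position: [0.6145, -0.0729, 0.0242]
ee_rot: [-2.111, -2.326, 0.0]
force: [-3.4, -0.1, 6.8]
width: 0.17
```

```bash
python3 - <<'E'
from cell import arm
s=arm.observe(); print(s['position'],s['force'],s['ft_torque'])
E
```

```text
[ 0.61448041 -0.0729101   0.02421386] [-3.44058634 -0.06345232  6.83874096] [-0.15854902  0.95787767 -0.05961714]
```

Request:
send_rows([
  [[0.0005, 0, 0], [0, 0, 0], 0.005],
  [[0.0005, 0.0001, 0], [0, 0, 0], 0.005],
  [[0.0005, 0, 0], [0, 0, 0], 0.005],
  [[0.0005, 0.0001, 0], [0, 0, 0], 0.005],
  [[0, 0, 0], [0, 0, 0], 0.005],
  [[0, 0, 0], [0, 0, 0], 0.005],
  [[0, 0, 0], [0, 0, 0], 0.005],
  [[0, 0, 0], [0, 0, 0], 0.005],
  [[0, 0, 0], [0, 0, 0], 0.005],
  [[0, 0, 0], [0, 0, 0], 0.005],
])

```text
clock: 10.2
position: [0.6165, -0.0727, 0.0242]
ee_rot: [-2.111, -2.326, 0.0]
force: [-4.9, -1.1, 6.5]
width: 0.176
```

Request:
send_rows([
  [[0.0005, 0, 0], [0, 0, 0], 0.005],
  [[0, 0, 0], [0, 0, 0], 0.005],
  [[0.0005, 0.0001, 0], [0, 0, 0], 0.005],
  [[0, 0, 0], [0, 0, 0], 0.005],
  [[0.0005, 0, 0], [0, 0, 0], 0.005],
  [[0, 0, 0], [0, 0, 0], 0.005],
  [[0, 0, 0], [0, 0, 0], 0.005],
  [[0, 0, 0], [0, 0, 0], 0.005],
  [[0, 0, 0], [0, 0, 0], 0.005],
  [[0, 0, 0], [0, 0, 0], 0.005],
])

```text
clock: 11.2
position: [0.617, -0.0726, 0.0242]
ee_rot: [-2.111, -2.325, 0.002]
force: [-7.8, -0.5, 10.1]
width: 0.171
```

```bash
python3 - <<'E'
from cell import arm
s=arm.observe(); print(s['position'],s['force'],s['ft_torque'])
E
```

```text
[ 0.6169956  -0.0726431   0.02424131] [-7.82124023 -0.50127649 10.11870719] [-0.16086815  1.74961806 -0.02234172]
```

Contact with the fence is felt. I'm loosening the grip and pushing the bar with one finger so that the straightedge squares itself to the fence.

Request:
send_rows([
  [[0, 0, 0], [0, 0, 0], 0.022],
  [[0, 0, 0.001], [0, 0, 0], 0.022],
  [[0, 0, 0], [0, 0, 0], 0.022],
  [[0.0005, 0, 0], [0, 0, 0], 0.022],
  [[0.0005, 0.0001, 0], [0, 0, 0], 0.022],
  [[0.0005, 0, 0], [0, 0, 0], 0.022],
  [[0.0005, 0.0001, 0], [0, 0, 0], 0.022],
  [[0, 0, 0], [0, 0, 0], 0.022],
  [[0, 0, 0], [0, 0, 0], 0.022],
  [[0, 0, 0], [0, 0, 0], 0.022],
])

```text
clock: 12.2
position: [0.6198, -0.0723, 0.0251]
ee_rot: [2.111, 2.326, 0.0]
force: [0.1, 0.3, -0.9]
width: 0.24
```

Request:
send_rows([
  [[0.0005, 0, 0], [0, 0, 0], 0.022],
  [[0.0005, 0, 0], [0, 0, 0], 0.022],
  [[0, 0, 0], [0, 0, 0], 0.022],
  [[0, 0, 0], [0, 0, 0], 0.022],
  [[0, 0, 0], [0, 0, 0], 0.022],
  [[0, 0, 0], [0, 0, 0], 0.022],
  [[0, 0, 0], [0, 0, 0], 0.022],
  [[0, 0, 0], [0, 0, 0], 0.022],
  [[0, 0, 0], [0, 0, 0], 0.022],
  [[0, 0, 0], [0, 0, 0], 0.022],
])

```text
clock: 13.2
position: [0.6199, -0.0723, 0.0249]
ee_rot: [-2.111, -2.325, 0.001]
force: [-5.1, -0.2, 4.6]
width: 0.241
```

Request:
send_rows([
  [[0.0005, 0, 0], [0, 0, 0], 0.022],
  [[0, 0, 0], [0, 0, 0], 0.022],
  [[0.0005, 0, 0], [0, 0, 0], 0.022],
  [[0, 0, 0], [0, 0, 0], 0.022],
  [[0.0005, 0, 0], [0, 0, 0], 0.022],
  [[0, 0, 0], [0, 0, 0], 0.022],
  [[0, 0, 0], [0, 0, 0], 0.022],
  [[0, 0, 0], [0, 0, 0], 0.022],
  [[0, 0, 0], [0, 0, 0], 0.022],
  [[0, 0, 0], [0, 0, 0], 0.022],
])

```text
clock: 14.2
position: [0.62, -0.0723, 0.0247]
ee_rot: [-2.109, -2.324, 0.004]
force: [-10.1, -0.1, 7.2]
width: 0.238
```

Request:
send_rows([
  [[-0.002, 0, 0], [0, 0, 0], 0.024],
  [[-0.002, 0, 0], [0, 0, 0], 0.03],
  [[-0.001, 0, 0], [0, 0, 0], 0.034],
  [[0, 0, 0.003], [0, 0, 0], 0.034],
  [[0, 0, 0.01], [0, 0, 0], 0.034],
  [[0, 0, 0.02], [0, 0, 0], 0.034],
  [[0, 0, 0.03], [0, 0, 0], 0.034],
  [[0, 0, 0.03], [0, 0, 0], 0.05],
  [[0, 0, 0.03], [0, 0, 0.05], 0.06],
  [[0, 0, 0], [0, 0, 0.1], 0.06],
])

```text
clock: 15.2
position: [0.6201, -0.0729, 0.1533]
ee_rot: [1.925, 2.475, 0.007]
force: [0.8, -0.1, -0.9]
width: 0.585
```

Request:
send_rows([
  [[0, 0.01, 0], [0, 0, 0.1], 0.065],
  [[-0.002, 0.01, 0], [0, 0, 0.1], 0.065],
  [[-0.002, 0.01, 0], [0, 0, 0.1], 0.065],
  [[-0.002, 0.01, 0], [0, 0, 0.1], 0.065],
  [[-0.002, 0.01, 0], [0, 0, 0.1], 0.065],
  [[-0.001, 0.01, 0], [0, 0, 0.1], 0.065],
  [[0, 0.01, 0], [0, 0, 0.1], 0.065],
  [[0, 0.01, 0], [0, 0, 0.1], 0.065],
  [[0, 0.01, 0], [0, 0, 0.1], 0.065],
  [[0, 0.004, 0], [0, 0, 0.05], 0.065],
])

```text
clock: 16.2
position: [0.6086, 0.0228, 0.149]
ee_rot: [0.576, 3.087, 0.001]
force: [0.5, 0.9, -0.3]
width: 0.711
```

```bash
python3 - <<'E'
from h import *
s=arm.observe(); print(s['position'],s['ee_rot'],s['force'],s['joints'],s['ft_torque'])
a=cv2.resize(get_image('top')[145:270,270:440],None,fx=4.5,fy=4.5,interpolation=cv2.INTER_CUBIC)
b=cv2.resize(get_image('side')[200:310,300:420],None,fx=5,fy=5,interpolation=cv2.INTER_CUBIC)
cv2.imwrite('pics/d.png',a[...,::-1]);cv2.imwrite('pics/e.png',b[...,::-1])
E
```

```text
[0.60860193 0.0228194  0.14899531] [5.76293306e-01 3.08722938e+00 9.67482204e-04] [ 0.47447555  0.93367924 -0.25798031] [-0.22750674  0.47967188  0.14689157  1.71715473 -0.08352881  0.94967049
  1.15331651] [-0.00355911 -0.02870505 -0.01304021]
```

View pics/d.png

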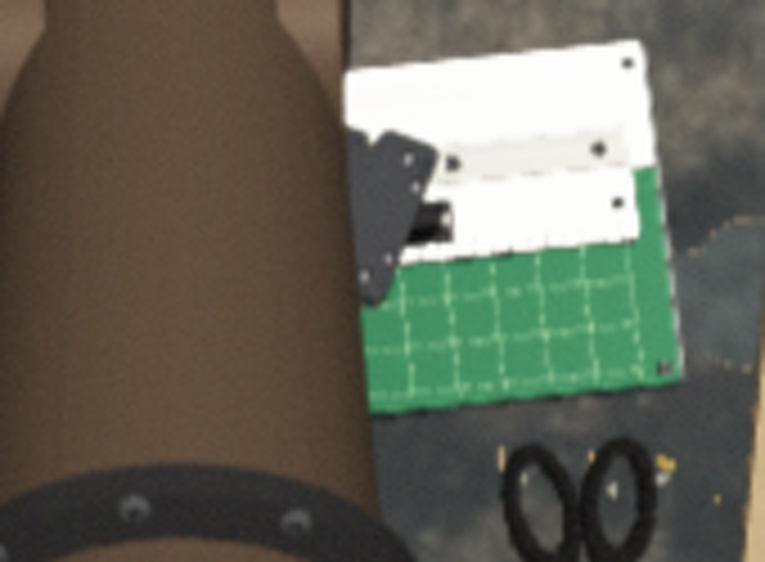

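View pics/e.png

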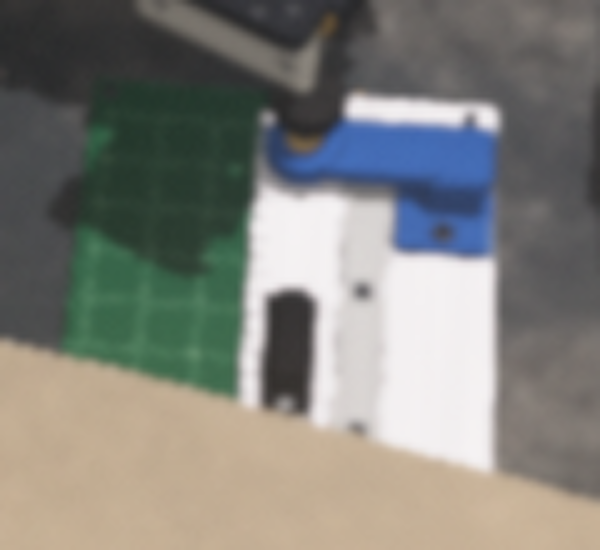

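Both views show the straightedge flush along the fence and passing under the arm: in the top crop its edge meets the fence at (400,190)–(632,168), in the side crop at (335,200–400). I'm descending on the knob.

Request:
send_rows([
  [[-0.0015, -0.0008, -0.01], [0, 0, 0], 0.065],
  [[0, 0, -0.015], [0, 0, 0], 0.065],
  [[0, 0, -0.015], [0, 0, 0], 0.065],
  [[0, 0, -0.015], [0, 0, 0], 0.065],
  [[0, 0, -0.015], [0, 0, 0], 0.065],
  [[0, 0, -0.01], [0, 0, 0], 0.065],
  [[0, 0, -0.007], [0, 0, 0], 0.065],
  [[0, 0, -0.003], [0, 0, 0], 0.065],
  [[0, 0, -0.001], [0, 0, 0], 0.065],
  [[0, 0, 0], [0, 0, 0], 0.065],
])

```text
clock: 17.3
position: [0.6071, 0.0209, 0.0574]
ee_rot: [0.584, 3.086, 0.0]
force: [-0.4, 0.4, 0.4]
width: 0.709
```

Request:
send_rows([
  [[0, 0.0005, 0], [0, 0, 0], 0.03],
  [[0, 0, 0], [0, 0, 0], 0.02],
  [[0, 0, 0], [0, 0, 0], 0.02],
  [[0, 0, 0], [0, 0, 0], 0.02],
  [[0, 0, 0], [0, 0, 0], 0.02],
  [[0, 0, 0], [0, 0, 0], 0.02],
  [[0, 0, 0], [0, 0, 0], 0.02],
  [[0, 0, 0], [0, 0, 0], 0.02],
  [[0, 0, 0], [0, 0, 0], 0.02],
  [[0, 0, 0], [0, 0, 0], 0.02],
], force=25)

```text
clock: 18.3
position: [0.6074, 0.0227, 0.0574]
ee_rot: [0.582, 3.086, 0.002]
force: [2.7, 4.8, 2.7]
width: 0.363
```

```bash
cat > s.py <<'E'
from cell import arm; import numpy as np
s=arm.observe(); r=s['ee_rot']; print(s['clock'],s['position'].round(4),s['force'].round(2),s['ft_torque'].round(3),'yaw',(2*np.arctan2(r[1],r[0])-np.pi/2)%np.pi,s['width']*.0918,s['joints'][6])
E
python3 s.py
```

```text
18.3 [0.6074 0.0227 0.0574] [2.71 4.84 2.74] [ 1.017 -0.395  0.065] yaw 1.1978590796087443 0.03334306888206603 1.1670134835616335
```

Request:
send_rows([
  [[0.0004, 0.001, 0], [0, 0, 0], 0.02],
  [[0, 0, -0.00015], [0, 0, -0.12], 0.02],
  [[0, 0, -0.00015], [0, 0, -0.12], 0.02],
  [[0, 0, -0.00015], [0, 0, -0.12], 0.02],
  [[0, 0, -0.00015], [0, 0, -0.12], 0.02],
  [[0, 0, -0.00015], [0, 0, -0.12], 0.02],
  [[0, 0, -0.00015], [0, 0, -0.12], 0.02],
  [[0, 0, -0.00015], [0, 0, -0.12], 0.02],
  [[0, 0, -0.00015], [0, 0, -0.12], 0.02],
  [[0, 0, 0], [0, 0, 0], 0.02],
])

```text
clock: 19.3
position: [0.6075, 0.0228, 0.0561]
ee_rot: [1.945, 2.467, 0.0]
force: [1.9, 4.7, 3.5]
width: 0.363
```

```bash
python3 s.py
```

```text
19.3 [0.6075 0.0228 0.0561] [1.89 4.69 3.51] [ 0.83  -0.081 -0.033] yaw 0.2354158078281512 0.033312681899335644 0.40360118325782485
```

Request:
send_rows([
  [[0.0003, 0.001, 0], [0, 0, 0], 0.02],
  [[0, 0, -0.00015], [0, 0, -0.12], 0.02],
  [[0, 0, -0.00015], [0, 0, -0.12], 0.02],
  [[0, 0, -0.00015], [0, 0, -0.12], 0.02],
  [[0, 0, -0.00015], [0, 0, -0.12], 0.02],
  [[0, 0, -0.00015], [0, 0, -0.12], 0.02],
  [[0, 0, -0.00015], [0, 0, -0.12], 0.02],
  [[0, 0, -0.00015], [0, 0, -0.12], 0.02],
  [[0, 0, -0.00015], [0, 0, -0.06], 0.02],
  [[0, 0, 0], [0, 0, 0], 0.02],
])

```text
clock: 20.3
position: [0.6076, 0.0231, 0.0549]
ee_rot: [2.823, 1.378, -0.0]
force: [-0.0, 2.4, 6.2]
width: 0.366
```

```bash
python3 s.py
```

```text
20.3 [0.6076 0.0231 0.0549] [-0.05  2.45  6.2 ] [ 0.426  0.12  -0.059] yaw 2.4792447058660945 0.033588493510925695 -0.30209529414298864
```

Request:
send_rows([
  [[0, 0.0003, 0.0001], [0, 0, -0.03], 0.02],
  [[0, 0, 0], [0, 0, -0.03], 0.02],
  [[0, 0, -0.0001], [0, 0, -0.03], 0.02],
  [[0, 0, 0], [0, 0, -0.03], 0.02],
  [[0, 0, -0.0001], [0, 0, -0.03], 0.02],
  [[0, 0, 0], [0, 0, -0.03], 0.02],
  [[0, 0, -0.0001], [0, 0, -0.03], 0.02],
  [[0, 0, 0], [0, 0, -0.03], 0.02],
  [[0, 0, 0], [0, 0, 0], 0.02],
  [[0, 0, 0], [0, 0, 0], 0.02],
])

```text
clock: 21.3
position: [0.6077, 0.0233, 0.0547]
ee_rot: [2.968, 1.028, 0.0]
force: [1.4, 0.9, 6.7]
width: 0.366
```

```bash
python3 s.py
```

```text
21.3 [0.6077 0.0233 0.0547] [1.39 0.95 6.74] [0.117 0.073 0.046] yaw 2.2374155512784952 0.03355701502221054 -0.49289904288573083
```

Request:
send_rows([
  [[0, 0, 0], [0, 0, -0.02], 0.02],
  [[0, 0, 0], [0, 0, -0.02], 0.02],
  [[0, 0, 0], [0, 0, -0.02], 0.02],
  [[0, 0, -0.0001], [0, 0, -0.02], 0.02],
  [[0, 0, 0], [0, 0, -0.02], 0.02],
  [[0, 0, 0], [0, 0, -0.02], 0.02],
  [[0, 0, 0], [0, 0, -0.02], 0.02],
  [[0, 0, 0], [0, 0, 0], 0.02],
  [[0, 0, 0], [0, 0, 0], 0.02],
  [[0, 0, 0], [0, 0, 0], 0.02],
])

```text
clock: 22.3
position: [0.6077, 0.0233, 0.0546]
ee_rot: [3.032, 0.819, 0.0]
force: [1.0, 0.3, 6.3]
width: 0.362
```

```bash
python3 s.py
```

```text
22.3 [0.6077 0.0233 0.0546] [0.96 0.27 6.31] [0.044 0.166 0.454] yaw 2.0983665556653426 0.03325529700069097 -0.602956590511612
```

Request:
send_rows([
  [[0, 0, 0], [0, 0, -0.02], 0.02],
  [[0, 0, 0], [0, 0, -0.02], 0.02],
  [[0, 0, 0], [0, 0, 0], 0.02],
  [[0, 0, 0], [0, 0, 0], 0.02],
  [[0, 0, 0], [0, 0, 0], 0.02],
  [[0, 0, 0], [0, 0, 0], 0.02],
  [[0, 0, 0], [0, 0, 0], 0.02],
  [[0, 0, 0], [0, 0, 0], 0.02],
  [[0, 0, 0], [0, 0, 0], 0.02],
  [[0, 0, 0], [0, 0, 0], 0.02],
])

```text
clock: 23.3
position: [0.6079, 0.0233, 0.0546]
ee_rot: [3.048, 0.757, 0.001]
force: [1.4, -0.2, 5.8]
width: 0.366
```

```bash
python3 s.py
```

```text
23.3 [0.6079 0.0233 0.0546] [ 1.37 -0.25  5.83] [-0.067 -0.207  0.378] yaw 2.057668884314773 0.03355515801120855 -0.635173574430545
```

Request:
send_rows([
  [[0, 0, 0], [0, 0, 0.02], 0.02],
  [[0, 0, 0], [0, 0, 0.02], 0.02],
  [[0, 0, 0], [0, 0, 0], 0.02],
  [[0, 0, 0], [0, 0, 0], 0.02],
  [[0, 0, 0], [0, 0, 0], 0.02],
  [[0, 0, 0], [0, 0, 0], 0.02],
  [[0, 0, 0], [0, 0, 0], 0.02],
  [[0, 0, 0], [0, 0, 0], 0.02],
  [[0, 0, 0], [0, 0, 0], 0.02],
  [[0, 0, 0], [0, 0, 0], 0.02],
])

```text
clock: 24.3
position: [0.6079, 0.0233, 0.0546]
ee_rot: [3.033, 0.817, 0.001]
force: [2.4, -0.5, 5.3]
width: 0.364
```

```bash
python3 s.py
```

```text
24.3 [0.6079 0.0233 0.0546] [ 2.37 -0.51  5.26] [ 0.034 -0.25   0.054] yaw 2.0969014330631572 0.033421279471512244 -0.603847651836564
```

The knob is seated: the torque rose to 0.4–0.45 N·m and held, with the fingers slipping slightly. Unloading puts the knob's free point near yaw 2.11. I'm backing off π/2 from there.

Request:
send_rows([
  [[0, 0, 0.0001], [0, 0, 0.05], 0.02],
  [[0, 0, 0.00015], [0, 0, 0.12], 0.02],
  [[0, 0, 0.00015], [0, 0, 0.12], 0.02],
  [[0, 0, 0.00015], [0, 0, 0.12], 0.02],
  [[0, 0, 0.00015], [0, 0, 0.12], 0.02],
  [[0, 0, 0.00015], [0, 0, 0.12], 0.02],
  [[0, 0, 0.00015], [0, 0, 0.12], 0.02],
  [[0, 0, 0.00015], [0, 0, 0.12], 0.02],
  [[0, 0, 0.00015], [0, 0, 0.12], 0.02],
  [[0, 0, 0], [0, 0, 0], 0.02],
])

```text
clock: 25.3
position: [0.6076, 0.0235, 0.0557]
ee_rot: [-2.257, -2.185, -0.001]
force: [0.9, 0.6, 3.6]
width: 0.364
```

```bash
python3 s.py
```

```text
25.3 [0.6076 0.0235 0.0557] [0.87 0.56 3.59] [-0.041 -0.212  0.047] yaw 3.109086332312737 0.033436122835411745 0.19186731263053483
```

Request:
send_rows([
  [[0, 0, 0.00015], [0, 0, 0.1], 0.02],
  [[0, 0, 0.00015], [0, 0, 0.1], 0.02],
  [[0, 0, 0.00015], [0, 0, 0.1], 0.02],
  [[0, 0, 0.00015], [0, 0, 0.1], 0.02],
  [[0, 0, 0.0001], [0, 0, 0.1], 0.02],
  [[0, 0, 0.0001], [0, 0, 0.073], 0.02],
  [[0, 0, 0], [0, 0, 0], 0.02],
  [[0, 0, 0], [0, 0, 0], 0.02],
  [[0, 0, 0], [0, 0, 0], 0.02],
  [[0, 0, 0], [0, 0, 0], 0.02],
])

```text
clock: 26.3
position: [0.6074, 0.0235, 0.0564]
ee_rot: [-1.556, -2.729, 0.001]
force: [0.8, 1.1, 5.7]
width: 0.364
```

```bash
python3 s.py; python3 - <<'E'
from h import *
b=cv2.resize(get_image('side')[190:300,300:440],None,fx=5,fy=5,interpolation=cv2.INTER_CUBIC)
a=cv2.resize(get_image('top')[145:340,270:440],None,fx=2.8,fy=2.8,interpolation=cv2.INTER_CUBIC)
a=cv2.resize(a,(0,0),fx=1,fy=1); 
cv2.imwrite('pics/f.png',a[...,::-1]);cv2.imwrite('pics/g.png',b[...,::-1])
E
```

```text
26.3 [0.6074 0.0235 0.0564] [0.8  1.14 5.67] [-0.088 -0.124  0.046] yaw 0.5342833830256248 0.03339051766041168 0.6375698741950434
```

View pics/f.png

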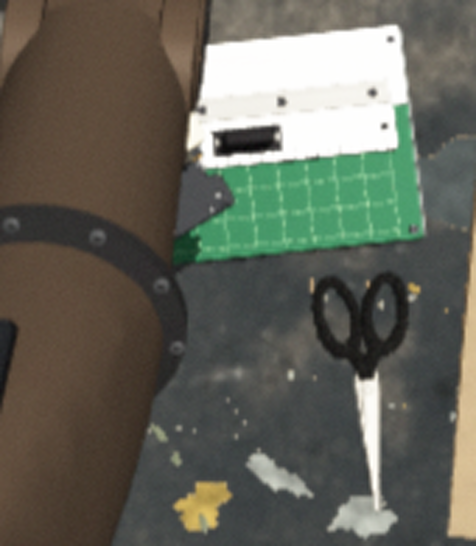

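View pics/g.png

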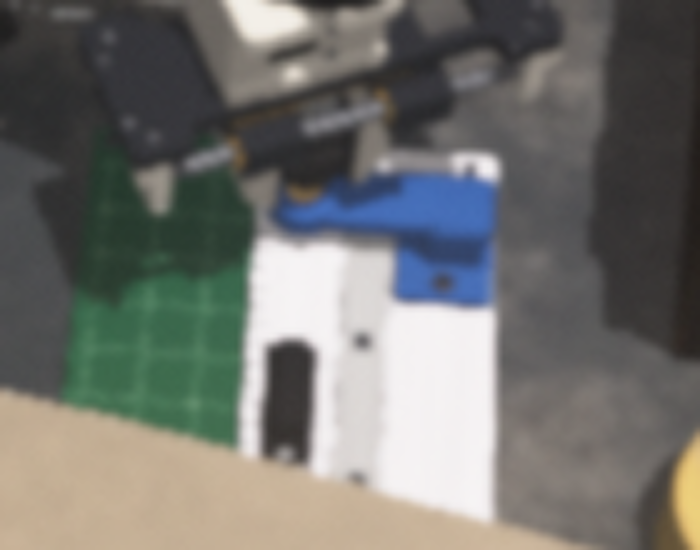

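```bash
python3 -c "
from cell import job; print(job.sign_off())"; python3 s.py
```

```text
the job is handed in; nothing more can be done
None
the job is handed in; nothing more can be done
```

The job is handed in. The straightedge is flush along the fence under the clamp pad, and the knob is seated then backed off a quarter turn. The gripper is still holding the knob.

- **Straightedge:** I lifted it by the grip bar, laid it on the mat and slid it in until it met the fence. I then loosened the grip and pushed with about 10 N so it squared itself to the fence. The last side and top pictures show it flush, though the arm hid part of it in the top view.
- **Seating:** I turned the knob clockwise about 2.23 rad until it stopped firmly, with the torque at 0.4–0.45 N·m. At the stop the fingers slipped a little. The index line had put the starting angle at about 2.17 rad, which agrees with the turn.
- **Backing off:** I took the zero point from where the torque unloaded, then backed off to 1.565 rad measured at the hand, against a target of 1.571.
- **Final state:** The grip opening is 33 mm, with about 6 N vertical force on the tool. The clock read 26.3 s at the last reading before handing in.

**Not fully checked:**
- I did not see the knob's final angle directly, because the gripper covers it.
- The torque sensor was too noisy to show the knob's 0.06 N·m friction. The quarter turn therefore relies on the hand angle, good to perhaps 0.02–0.03 rad.
- The scissors appear unmoved in the last picture. The marker and spanner were not in the final view, but the arm did not work near the marker. I never located the spanner in any picture.

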